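Top up the kiln-post crate and roll it into its bay

TASK

Two kiln posts, a long one and a short one, still lie on the table: lay each of them (do not drop it) flat and lengthwise on top of the posts of its own length, in the compartment of the crate that it fits. Then roll the crate gently along the roller lane into the bay under the shelf, fully home against the end stop, so that the roll-back catch springs up behind it. Leave the other things on the table and on the shelf where they are.

Things in the scene. Friction and masses are not known exactly. Their poses are not given: they have to be found in the camera images.
- roller_lane: Fixed roller lane, 372 mm long. Origin: on the table, middle of its entry end; x runs along it into the bay, y to the left of that, z up. Ten free steel rollers, 36 mm apart, tops at z = 46 mm. Side channels up to z = 58 mm, inner faces at y = +-94 mm (crate has 4 mm play each side). A low bar closes the entry end (x = 0 to 5 mm, top z = 58 mm). The far part, under the shelf, is the bay.
- end_stop (a point): Face of the two rubber buffers that end the lane: x = 355 mm, y = 0, z = 46 mm (roller height) in the lane's frame. When the crate's front wall touches them it is home: the crate's origin is then at x = 288.5 mm, its rear wall at x = 222 mm.
- shelf_edge (a point): Middle of the lower front edge of the fixed plywood shelf: x = 197 mm, z = 180 mm in the lane's frame. The board is 14 mm thick and goes to x = 393 mm, y = +-119 mm; legs at y = +-103 to +-115 mm. The home crate's rear wall is 25 mm inside this edge, so a gripper pointing straight down cannot follow it in: lean it back 30 to 45 degrees, fingertips forward under the edge.
- post_crate: Loose open plywood crate, 133 mm long (x), 180 mm wide (y), about 0.75 kg, on the rollers at the lane's entry end, axes as the lane's. Origin: centre of its underside. Walls 8 mm; tops: rear (x = -66.5 mm, the one to push) 62 mm, front 46 mm, sides and middle partition 42 mm. Left half (+y): three fixed long posts; right half: three fixed short posts, tops at 33 mm. Rolls with about 1 to 2 N.
- long_compartment (a point): In the crate, where the centre of the long post's underside belongs: middle of the left compartment, on top of the long posts lying there. Compartment 117 mm long (x), 78 mm wide (y = +4 to +82 mm of the crate); its side walls rise 9 mm above this point, rear wall 29 mm, front wall 13 mm. Axes as the crate's.
- short_compartment (a point): The same for the short post: middle of the right compartment, 87 mm long (x, from the rear wall), 78 mm wide (y = -82 to -4 mm of the crate); sides rise 9 mm above this point, rear wall 29 mm, cross wall in front 13 mm. Axes as the crate's.
- crate_rear (a point): Middle of the outer face of the crate's rear wall, 40 mm above the crate's underside (86 mm above the table): a good height to push at. Pushing direction: the crate's +x.
- long_post: Loose hollow square kiln post of buff ceramic, 110 mm long (x), 25 mm wide and 25 mm high, about 0.09 kg, lying on the table. Origin: centre of its underside. It may be gripped across its 25 mm width.
- short_post: Loose hollow square kiln post like the other but 80 mm long (x), 25 mm wide and 25 mm high, about 0.07 kg. Origin: centre of its underside.
- roll_back_catch (a joint): Sprung steel catch, 36 mm wide, mid-lane below the shelf's front edge. 0 rad = up, nose 8 mm above the rollers; the crate's underside presses it down (about 0.21 rad, 2 N at the nose) as it passes; it springs up by itself behind the rear wall when the crate is within about 4 mm of the end stop.
- catch_nose (a point): Tip of the roll-back catch, at about x = 211 mm on the lane's middle line when up.
- jar_moss: Glass jar with greenish grains, 87 mm across and 130 mm high, standing on the shelf at the left. Origin: centre of its underside. Leave it.
- jar_white: Glass jar with white grains, 87 mm across and 130 mm high, standing on the shelf at the right. Origin: centre of its underside. Leave it.
- glass_cutter: Pencil-like glass cutter, 170 mm long (y), 14 mm thick, lying near the loose posts. Origin: centre of its underside. Leave it.
- jar_lid: Black round jar lid, 78 mm across, 14 mm high, lying on the table. Origin: centre of its underside. Leave it.
- glass_pot: Small greenish glass bowl, 87 mm across, 50 mm high, on the table. Origin: centre of its underside. Leave it.
- mug: Cream stoneware mug, 91 mm wide, 94 mm high, at the left of the table. Origin: centre of its underside. Leave it.

How it is judged:
By the outcome, as a careful person would: the job done as asked, in the order asked, and still so for the second after the job is handed in, with the robot touching nothing.
It also fails if it takes over 64 s, if anything falls off the work surface, if the arm or the gripper's body presses on something with over 40 N, if the wrist force passes 120 N, or if a joint passes its speed limit or range.

ROBOT

A 7-joint arm with a two-finger parallel gripper is mounted at the origin on a cart in front of the work surface, level with it; the furniture and walls round the work are solid. World frame = base frame: x ahead of the robot, y to its left, z up, the work surface at z = 0. Lengths are in m, angles in rad, forces in N, time in s.
With the tool pointing down it reaches from about 0.425 to 0.925 m from the base axis. Payload 6.8 kg.
Tool frame: the origin (TCP) lies at the very end of the fingers, on their centre line; the grasp point (between the pads) lies 19 mm behind it (r.grip_point_offset is the distance from the TCP to the grasp point, in m); z points along the fingers, y is the line along which they close (so a half turn about z gives the same grasp; the last joint's range is limited). The gripper opens to 85 mm and grips with 20 to 120 N. Pads are 22 mm wide; open, the fingers measure 114 mm over their backs; the gripper's body (76 mm by 85 mm) begins 54 mm behind the grasp point. The pads swing forward as they close: fully open they stand 13 mm farther back than shut.
Start: joints at [1.165, 0.477, 0.022, 1.555, -0.011, 1.109, -0.083], TCP at [0.198, -0.645, 0.231] pointing down, gripper open.
Joint ranges: [-2.96, 2.96], [-0.34, 2.1], [-1.41, 1.46], [0.24, 2.44], [-1.37, 4.51], [0.17, 1.92], [-2.96, 2.96]. Speed limits (rad/s): [2.39, 2.39, 3.14, 3.14, 3.14, 3.14, 3.14].

INTERFACE

Orientations are given as a rotation vector (axis times angle).
In Python, from bench import status, eyes, r gives the robot as it stands.
- The arm moves only by the shell command python3 -m crank 'ROWS' [OPENING] [FORCE]. ROWS is JSON, a list of rows, each a list of 6 numbers: the shift along the tool's x, y, z normalised to -1 to 1, where 1 is 0.02 m, then the turn, a rotation vector about the tool's x, y, z normalised to -1 to 1, where 1 is 45 degrees. A call has 1 to 12 rows; each row shifts and turns the commanded pose from where the row before left it, along the tool's axes as they then stand; what a row does not reach is not made up. A row lasts 1/10 s, in which the tool goes at most 50 mm and 8.59 degrees, less where a joint would pass 70% of its speed; a pose out of reach is approached as far as the arm can. A call with a number of a shift or a turn outside -1 to 1 is refused whole. A call with a gripper value outside its range is refused whole. OPENING is the opening, from 0 (shut) to 1 (fully open), set as the call begins (- or left out, the last holds). The fingers move at their own pace and stop on an object; FORCE is the grip in N (left out, the last holds). Time passes only in rows, so rows that do not move let the fingers close. It gives the time, the measured TCP pose, the force, the opening and the grip force at its end, in the units of the state.
- status.get_obs(): the state, without advancing time (a new reading comes with each control period).
- eyes.grab_frame(name): name is "scene" or "top" or "wrist"; returns a dict with "image" (420x560x3 uint8, red, green, blue), "depth" (420x560 float32, m along the optical axis (not along the pixel's ray), 0 where there is no reading), "fovy" (degrees; the focal length in pixels is half the picture's height over the tangent of half this angle, whatever the lens; pixels are square), "cx", "cy" (the principal point, pixels), "k1" (the pictures are not rectified: a ray, as slopes to the right and down, at radius r is drawn at 1 + k1 r^2 times it, then the intrinsics apply), "world_to_cam" (4x4, takes a point from world to camera coordinates). Camera axes: x right, y up, looking along -z (the intrinsics and any distortion apply to the point x, -y, -z); pixel columns grow to the right and rows downward; lengths in m; the calibration is good to about 2 mm. A picture is of the moment at which its call begins.
- r.hand_in(): hands the job in; it is judged then, once.
The state is a dict: "clock": time; "joints": joint angles; "qvel": joint speeds; "tau": joint torques, N m; "tcp_pos": TCP position; "orientation": TCP orientation; "contact_force": force on the tool from outside, world axes, zero at the start; "moment": the same for the moment, N m; "grip_width": finger opening in m; "gripper_force": force on a finger pad.
Only numpy, scipy, OpenCV 4.12 (cv2) and the standard library are available. Lean on these libraries where they do the work, as an engineer would, in place of code of your own. Each camera call takes 0.05 s, during which the arm holds its last target. There are 200 camera calls.

## Working session

There is one attempt and no reset: what is moved stays moved. The work goes in short steps, Python scripts to look and compute and a shell command to move; the robot and the scene stay as the last step left them, time stands still between calls to the robot, and variables do not carry over. Pictures are saved under pics/ and viewed, at most 10 in all, crops included, and the job is handed in when it is done.

```bash
ls; mkdir -p pics; python3 - <<'E'
from bench import status,eyes,r
import cv2,numpy as np
s=status.get_obs();print(s)
for n in("scene","top"):
    f=eyes.grab_frame(n);cv2.imwrite(f"pics/{n}0.png",f["image"][:,:,::-1]);np.save(f"pics/{n}0.npy",f,allow_pickle=True)
    print(n,f["fovy"],f["cx"],f["cy"],f["k1"],f["world_to_cam"].round(3).tolist())
E
```

```text
pics
{'clock': 0.0, 'joints': array([ 1.16487308,  0.47780172,  0.02233983,  1.55643217, -0.01147377,
        1.10930618, -0.08310167]), 'qvel': array([ 0.00057286,  0.00081815, -0.00054945, -0.00087332, -0.00054204,
       -0.00136864,  0.00034609]), 'tau': array([ 6.71536854e-04, -5.96447217e+01,  1.60786673e+00, -2.81190258e+01,
        1.24000042e-02,  9.44174419e-03,  3.43869083e-06]), 'tcp_pos': array([ 0.19787965, -0.64473288,  0.23033278]), 'orientation': array([-3.10506853e+00, -4.65879510e-01,  6.68441360e-04]), 'contact_force': array([ 0.26308544,  0.27384637, -0.00359472]), 'moment': array([-0.02796227, -0.03219728,  0.04247164]), 'gripper_force': 0.0, 'grip_width': 0.08533651407543888}
scene 48.80369891100283 286.644977648587 207.08791786230606 -0.15557154821810218 [[-0.627, -0.779, -0.008, 0.453], [0.341, -0.284, 0.896, -0.284], [-0.701, 0.559, 0.444, -1.287], [0.0, 0.0, 0.0, 1.0]]
top 55.45547772018064 274.2885293440712 205.2454466133968 -0.11859222145006715 [[-0.029, -1.0, -0.009, 0.158], [0.984, -0.03, 0.176, -0.553], [-0.176, -0.004, 0.984, -1.424], [0.0, 0.0, 0.0, 1.0]]
```

View pics/top0.png

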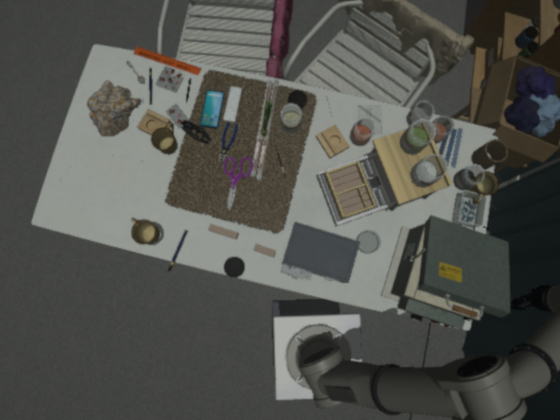

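View pics/scene0.png

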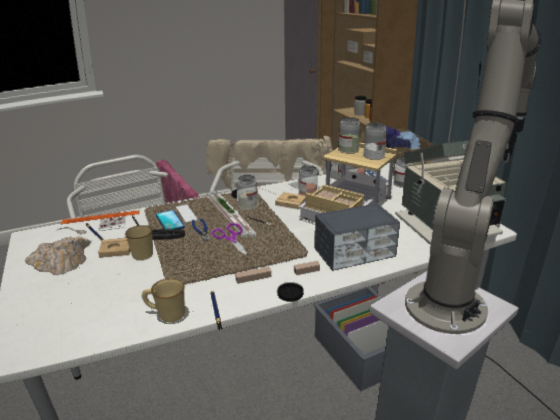

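The top view shows the long post near (223,231), the short post near (264,250), the crate near (350,190) and the shelf near (412,165). The cutter is at (178,250) and the lid at (234,267). I'll measure these next.

```bash
cat >h.py <<'E'
import numpy as np,cv2
from scipy.spatial.transform import Rotation as R
def K(f):
    F=f["image"].shape[0]/2/np.tan(np.radians(f["fovy"]/2))
    return np.array([[F,0,f["cx"]],[0,F,f["cy"]],[0,0,1.]])
def dist(f): return np.array([f["k1"],0,0,0.])
def rays(f,uv):
    p=cv2.undistortPoints(np.asarray(uv,float).reshape(-1,1,2),K(f),dist(f)).reshape(-1,2)
    M=f["world_to_cam"];d=np.c_[p[:,0],-p[:,1],-np.ones(len(p))]@M[:3,:3]
    return -M[:3,:3].T@M[:3,3],d
def plane(f,uv,z):
    o,d=rays(f,uv);z=np.broadcast_to(z,len(d));return o+d*((z-o[2])/d[:,2])[:,None]
def cloud(f):
    h,w=f["depth"].shape;v,u=np.mgrid[:h,:w]
    o,d=rays(f,np.c_[u.ravel(),v.ravel()]);return (o+d*f["depth"].reshape(-1,1)).reshape(h,w,3)
def proj(f,P):
    M=f["world_to_cam"];c=np.atleast_2d(P)@M[:3,:3].T+M[:3,3];c=c*[1,-1,-1]
    return cv2.projectPoints(c,np.zeros(3),np.zeros(3),K(f),dist(f))[0].reshape(-1,2)
def load(n): return np.load(f"pics/{n}.npy",allow_pickle=True).item()
E
python3 - <<'E'
from h import *
f=load("top0");C=cloud(f);z=C[...,2];im=f["image"]
def rect(m,zz):
    c=max(cv2.findContours(m.astype(np.uint8),0,1)[0],key=cv2.contourArea)
    P=plane(f,c.reshape(-1,2),zz);(ct,sz,a)=cv2.minAreaRect((P[:,:2]*1000).astype(np.float32))
    return np.round(ct,1),np.round(sz,1),round(a,1)
print("table z",np.median(z[225:235,300:320]),z[231,223],z[250,264])
for n,(x0,x1,y0,y1) in dict(long=(203,242,220,242),short=(250,280,240,260)).items():
    s=np.zeros(z.shape,bool);s[y0:y1,x0:x1]=1
    m=s&(z>.013)&(z<.04);print(n,m.sum(),rect(m,.025), im[m].mean(0))
    hsv=cv2.cvtColor(im,cv2.COLOR_RGB2HSV);m2=s&(hsv[...,1]>60);print(m2.sum(),rect(m2,.02) if m2.sum()>20 else '')
# shelf top
s=np.zeros(z.shape,bool);s[110:215,360:460]=1
m=s&(abs(z-.187)<.012);print("shelf",m.sum(),rect(m,.194))
s=np.zeros(z.shape,bool);s[160:230,310:390]=1
for lo,hi in((.098,.118),(.04,.065),(.07,.098)):
    m=s&(z>lo)&(z<hi);print(lo,m.sum(),rect(m,(lo+hi)/2))
big=cv2.resize(im[110:290,160:460],None,fx=2.66,fy=2.66,interpolation=cv2.INTER_CUBIC)
cv2.imwrite("pics/topcrop.png",np.clip(big[:,:,::-1]*1.5,0,255))
E
```

```text
table z 0.1312587600521622 0.024833709402242166 0.02461900262613015
long 206 (array([468.9, 335.4]), array([109.8,  24.8]), 70.1) [117.30097087 108.93203883  97.2038835 ]
2 
short 150 (array([394.3, 181.8]), array([79.4, 24.4]), 69.9) [118.99333333 110.95333333  99.47333333]
0 
shelf 2068 (array([ 664.6, -328.2]), array([240. , 194.3]), 17.5)
0.098 170 (array([582.2, -75.5]), array([179.1,  10.2]), 17.6)
0.04 1079 (array([ 609.9, -152.5]), array([214.6, 214.1]), 17.9)
0.07 1634 (array([ 602.2, -135.1]), array([183.5, 138.3]), 17.9)[ WARN:0@0.833] global loadsave.cpp:1063 imwrite_ Unsupported depth image for selected encoder is fallbacked to CV_8U.
```

View pics/topcrop.png

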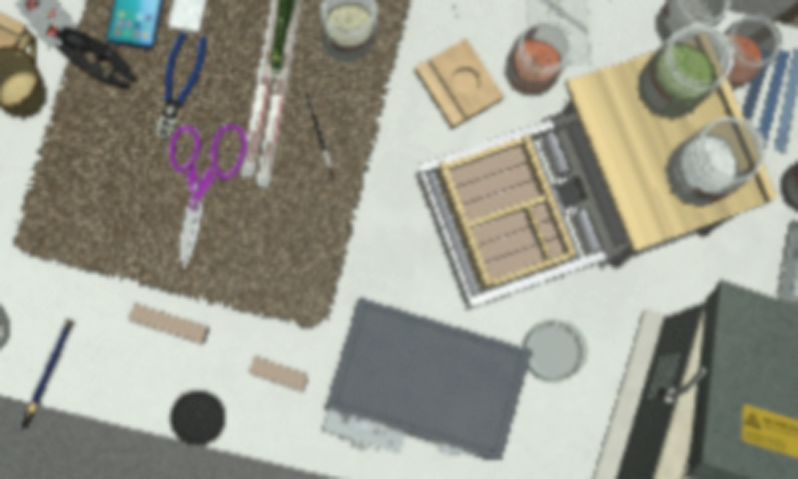

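The crop shows both posts, the lane and the crate, whose left compartment is at about (500,180) and right one at about (515,245). The measured sizes match those given: 110×25, 79×24 and 179 mm for the rear wall. Next I'll check heights along the path.

```bash
cat >>h.py <<'E'
A=np.radians(-72.3);LX=np.array([np.cos(A),np.sin(A),0]);LY=np.array([-LX[1],LX[0],0])
def to(target,yawy=None):
    "remaining shift in tool units (20 mm) and turn of tool y about world z"
    from bench import status
    s=status.get_obs();T=R.from_rotvec(s["orientation"]).as_matrix()
    d=np.array(target)-s["tcp_pos"]
    print("tcp",(s["tcp_pos"]*1000).round(1),"d tool units",(T.T@d/.02).round(2))
    a=np.degrees(np.arctan2(T[1,1],T[0,1]));print("yaw_y",a.round(1),"z",T[:,2].round(3),"t",round(s["clock"],2),"grip",s["grip_width"].round(4),s["gripper_force"],"F",s["contact_force"].round(1))
    if yawy is not None:
        t=(yawy-a+90)%180-90;print("tool-z turn units",round(-t/45,3))
E
python3 - <<'E'
from h import *
f=load("top0");C=cloud(f).reshape(-1,3);C=C[f["depth"].ravel()>0]
for x in np.arange(.2,.8,.1):
  print(round(x,1),[ (round(y,1),round(float(q[:,2].max()),2)) for y in np.arange(-.7,.5,.1) for q in [C[(abs(C[:,0]-x-.05)<.05)&(abs(C[:,1]-y-.05)<.05)]] if len(q)])
to([.5,-.2,.3],-20)
f=load("scene0");C=cloud(f)
E
```

```text
0.2 [(np.float64(-0.7), 0.49), (np.float64(-0.6), 0.35), (np.float64(-0.5), 0.37), (np.float64(-0.4), 0.37), (np.float64(-0.3), 0.36), (np.float64(-0.2), 0.14), (np.float64(-0.1), 0.14), (np.float64(-0.0), 0.08), (np.float64(0.1), 0.01), (np.float64(0.2), 0.0), (np.float64(0.3), -0.73), (np.float64(0.4), -0.73)]
0.3 [(np.float64(-0.7), 0.27), (np.float64(-0.6), 0.31), (np.float64(-0.5), 0.32), (np.float64(-0.4), 0.34), (np.float64(-0.3), 0.34), (np.float64(-0.2), 0.14), (np.float64(-0.1), 0.14), (np.float64(-0.0), 0.14), (np.float64(0.1), 0.14), (np.float64(0.2), 0.03), (np.float64(0.3), 0.02), (np.float64(0.4), 0.01)]
0.4 [(np.float64(-0.7), 0.07), (np.float64(-0.6), 0.26), (np.float64(-0.5), 0.28), (np.float64(-0.4), 0.29), (np.float64(-0.3), 0.06), (np.float64(-0.2), 0.14), (np.float64(-0.1), 0.14), (np.float64(-0.0), 0.14), (np.float64(0.1), 0.03), (np.float64(0.2), 0.03), (np.float64(0.3), 0.03), (np.float64(0.4), 0.02)]
0.5 [(np.float64(-0.7), 0.11), (np.float64(-0.6), 0.07), (np.float64(-0.5), 0.22), (np.float64(-0.4), 0.33), (np.float64(-0.3), 0.2), (np.float64(-0.2), 0.11), 
[... 947 characters left out ...]
(-0.1), 0.03), (np.float64(-0.0), 0.14), (np.float64(0.1), 0.13), (np.float64(0.2), 0.03), (np.float64(0.3), 0.04), (np.float64(0.4), 0.04)]
tcp [ 197.9 -644.8  230.4] d tool units [ 20.96 -16.83  -3.45]Traceback (most recent call last):
  File "<stdin>", line 5, in <module>
  File "h.py", line 27, in to
    a=np.degrees(np.arctan2(T[1,1],T[0,1]));print("yaw_y",a.round(1),"z",T[:,2].round(3),"t",round(s["clock"],2),"grip",s["grip_width"].round(4),s["gripper_force"],"F",s["contact_force"].round(1))
                                                                                                                        ^^^^^^^^^^^^^^^^^^^^^
AttributeError: 'float' object has no attribute 'round'
```

```bash
sed -i 's/s\["grip_width"\].round(4)/round(float(s["grip_width"]),4)/' h.py
python3 -m crank '[[0,0,-1,0,0,0],[0,0,-1,0,0,0],[0,0,-1,0,0,0],[0,0,-1,0,0,-0.17],[0,0,-1,0,0,-0.17],[0,0,-1,0,0,-0.17],[0,0,-1,0,0,-0.17],[0,0,-1,0,0,-0.17],[0,0,-1,0,0,-0.17],[0,0,-1,0,0,-0.17]]' 0.6
python3 -c "
from h import *
to([.48,-.25,.43],-20);to([.394,.182,.10],-20)"
```

```text
clock: 1.1
tcp_pos: [0.1979, -0.6451, 0.4315]
orientation: [-2.558, -1.822, -0.0]
contact_force: [0.1, -0.1, 1.1]
grip_width: 0.0508
gripper_force: 0.0
tcp [ 197.9 -645.1  431.5] d tool units [23.28  6.87  0.09]
yaw_y -19.1 z [-0.     0.001 -1.   ] t 1.1 grip 0.0508 0.0 F [ 0.1 -0.1  1.1]
tool-z turn units 0.021
tcp [ 197.9 -645.1  431.5] d tool units [42.27 -4.24 16.61]
yaw_y -19.1 z [-0.     0.001 -1.   ] t 1.1 grip 0.0508 0.0 F [ 0.1 -0.1  1.1]
tool-z turn units 0.021
```

```bash

python3 -m crank '[[1,0.3,0,0,0,0.02],[1,0.3,0,0,0,0],[1,0.3,0,0,0,0],[1,0.3,0,0,0,0],[1,0.3,0,0,0,0],[1,0.3,0,0,0,0],[1,0.3,0,0,0,0],[1,0.3,0,0,0,0],[1,0.3,0,0,0,0],[1,0.3,0,0,0,0],[1,0.3,0,0,0,0],[1,0.3,0,0,0,0]]' | head -2
python3 -m crank '[[1,0.3,0,0,0,0],[1,0.3,0,0,0,0],[1,0.3,0,0,0,0],[1,0.3,0,0,0,0],[1,0.3,0,0,0,0],[1,0.3,0,0,0,0],[1,0.3,0,0,0,0],[1,0.3,0,0,0,0],[1,0.3,0,0,0,0],[1,0.3,0,0,0,0],[1,0.3,0,0,0,0]]' 
python3 -c "
from h import *
to([.394,.182,.10],-20)"
```

```text
clock: 2.3
tcp_pos: [0.3491, -0.4436, 0.4309]
clock: 3.4
tcp_pos: [0.487, -0.2602, 0.431]
orientation: [-2.577, -1.796, 0.001]
contact_force: [-0.5, -0.3, 0.0]
grip_width: 0.0511
gripper_force: 0.0
tcp [ 487.  -260.2  431. ] d tool units [ 19.13 -12.01  16.55]
yaw_y -20.3 z [-0.001  0.    -1.   ] t 3.4 grip 0.0511 0.0 F [-0.5 -0.3  0. ]
tool-z turn units -0.006
```

```bash

python3 -m crank '[[1,-0.63,0.6,0,0,0],[1,-0.63,0.6,0,0,0],[1,-0.63,0.6,0,0,0],[1,-0.63,0.6,0,0,0],[1,-0.63,0.6,0,0,0],[1,-0.63,0.6,0,0,0],[1,-0.63,0.6,0,0,0],[1,-0.63,0.6,0,0,0],[1,-0.63,0.6,0,0,0],[1,-0.63,0.6,0,0,0],[1,-0.63,0.6,0,0,0],[1,-0.63,0.6,0,0,0]]' | head -2
python3 -m crank '[[1,-0.63,1,0,0,0],[1,-0.63,1,0,0,0],[1,-0.63,1,0,0,0],[1,-0.63,1,0,0,0],[1,-0.63,1,0,0,0],[1,-0.63,1,0,0,0],[1,-0.63,1,0,0,0],[0,0,0,0,0,0]]' 
python3 - <<'E'
from h import *
from bench import eyes
to([.3943,.1818,.003],-20)
f=eyes.grab_frame("wrist");np.save("pics/w1.npy",f,allow_pickle=True);cv2.imwrite("pics/w1.png",f["image"][:,:,::-1])
C=cloud(f);z=C[...,2];m=(abs(z-.024)<.005).astype(np.uint8)
for c in cv2.findContours(m,0,1)[0]:
    if cv2.contourArea(c)>800:
        P=plane(f,c.reshape(-1,2),.025);print(cv2.boundingRect(c),cv2.minAreaRect((P[:,:2]*1000).astype(np.float32)))
E
```

```text
clock: 4.6
tcp_pos: [0.4273, 0.0172, 0.2866]
clock: 5.4
tcp_pos: [0.3913, 0.1803, 0.1454]
orientation: [-2.571, -1.801, 0.005]
contact_force: [0.2, -0.6, 1.2]
grip_width: 0.0513
gripper_force: 0.0
tcp [391.3 180.3 145.4] d tool units [0.13 0.14 7.12]
yaw_y -20.0 z [-0.004  0.    -1.   ] t 5.4 grip 0.0513 0.0 F [ 0.2 -0.6  1.2]
tool-z turn units 0.001
(264, 137, 34, 101) ((394.5068054199219, 186.46388244628906), (80.15635681152344, 24.746538162231445), 69.21337890625)
(289, 0, 38, 31) ((453.3110046386719, 294.31536865234375), (18.471025466918945, 24.992767333984375), 70.18523406982422)
```

View pics/w1.png

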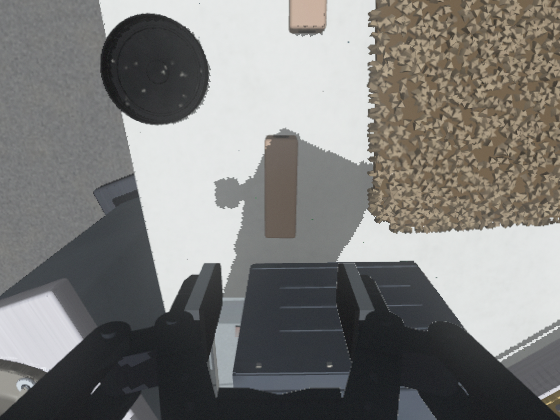

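The wrist view shows the short post at (281,187) between the fingers' lines and the end of the long post at (308,15). The wrist and top measurements differ by 4.7 mm along the post, so I'll cross-check with the scene camera.

```bash
python3 - <<'E'
from h import *
f=load("scene0");C=cloud(f);z=C[...,2]
for n,p in dict(long=[.469,.335,.025],short=[.394,.182,.025]).items():
    u,v=proj(f,p)[0].astype(int);s=np.zeros(z.shape,np.uint8);s[v-15:v+15,u-25:u+25]=1
    m=s*(abs(z-.025)<.004)
    c=max(cv2.findContours(m.astype(np.uint8),0,1)[0],key=cv2.contourArea)
    P=plane(f,c.reshape(-1,2),.025);print(n,u,v,m.sum(),cv2.minAreaRect((P[:,:2]*1000).astype(np.float32)),np.median(z[m>0]))
E
```

```text
long 253 271 204 ((465.0641174316406, 340.11492919921875), (110.48992919921875, 35.369102478027344), 70.88550567626953) 0.02603446495020112
short 307 263 155 ((391.304931640625, 186.75047302246094), (81.77603149414062, 33.79695510864258), 70.22888946533203) 0.026110419511991223
```

```bash

python3 -m crank '[[0.26,0.08,1,0,0,0],[0,0,1,0,0,0],[0,0,1,0,0,0],[0,0,1,0,0,0],[0,0,1,0,0,0],[0,0,1,0,0,0],[0,0,0.6,0,0,0],[0,0,0.45,0,0,0],[0,0,0,0,0,0]]' 
python3 -m crank '[[0,0,0,0,0,0],[0,0,0,0,0,0],[0,0,0,0,0,0],[0,0,0,0,0,0],[0,0,0,0,0,0]]' 0.1 40
python3 -c "
from h import *
to([.3945,.1847,.004],-20)"
```

```text
clock: 6.35
tcp_pos: [0.3972, 0.1818, 0.0059]
orientation: [2.578, 1.795, -0.001]
contact_force: [-0.7, -1.3, 0.5]
grip_width: 0.0513
gripper_force: 0.0
clock: 6.85
tcp_pos: [0.3979, 0.1825, 0.0071]
orientation: [2.578, 1.795, 0.002]
contact_force: [-2.3, -1.2, 7.1]
grip_width: 0.024
gripper_force: 40.2
tcp [397.9 182.5   7.1] d tool units [ 0.04 -0.2   0.16]
yaw_y -20.3 z [ 0.002  0.    -1.   ] t 6.85 grip 0.024 40.17499923706055 F [-2.3 -1.2  7.1]
tool-z turn units -0.006
```

```bash

python3 -m crank '[[0,0,-0.3,0,0,0],[0,0,-0.7,0,0,0],[0,0,-1,0,0,0],[0,0,-1,0,0,0],[0,0,-1,0,0,0],[0,0,-1,0,0,-0.17],[0,0,-1,0,0,-0.17],[0,0,-1,0,0,-0.17],[0,0,-1,0,0,-0.17],[0,0,-1,0,0,-0.16],[0,0,-1,0,0,0],[0,0,0,0,0,0]]' 
python3 -c "
from h import *
to([.5555,-.1339,.15],17.7)"
```

```text
clock: 8.05
tcp_pos: [0.3984, 0.183, 0.2087]
orientation: [1.856, 2.531, 0.005]
contact_force: [0.5, 0.1, 0.0]
grip_width: 0.0239
gripper_force: 39.4
tcp [398.4 183.  208.7] d tool units [-17.47   2.72   2.95]
yaw_y 17.5 z [ 0.004  0.001 -1.   ] t 8.05 grip 0.0239 39.38645660877228 F [0.5 0.1 0. ]
tool-z turn units -0.005
```

```bash

python3 -m crank '[[-0.6,0.15,0,0,0,0],[-1,0.15,0,0,0,0],[-1,0.15,0,0,0,0],[-1,0.15,0,0,0,0],[-1,0.15,0,0,0,0],[-1,0.15,0,0,0,0],[-1,0.15,0,0,0,0],[-1,0.15,0,0,0,0],[-1,0.15,0,0,0,0],[-1,0.15,0,0,0,0],[-1,0.15,0,0,0,0],[-1,0.15,0,0,0,0]]'  | head -2
python3 -m crank '[[-1,0.15,0,0,0,0],[-1,0.15,0,0,0,0],[-1,0.15,0,0,0,0],[-1,0.15,0.3,0,0,0],[-1,0.15,0.6,0,0,0],[-0.9,0.15,0.6,0,0,0],[0,0,0,0,0,0],[0,0,0,0,0,0]]' 
python3 - <<'E'
from h import *
from bench import eyes
to([.5555,-.1339,.15],17.7)
for n in("top","wrist","scene"):
    f=eyes.grab_frame(n);np.save(f"pics/{n}2.npy",f,allow_pickle=True);cv2.imwrite(f"pics/{n}2.png",f["image"][:,:,::-1])
a=cv2.imread("pics/wrist2.png");b=cv2.imread("pics/top2.png")[140:240,300:440]
b=cv2.resize(b,(560,400),interpolation=cv2.INTER_CUBIC)
cv2.imwrite("pics/c2.png",np.vstack([cv2.resize(a,(400,300)),cv2.resize(b,(400,286))]))
E
```

```text
clock: 9.25
tcp_pos: [0.5008, -0.0301, 0.2048]
clock: 10.05
tcp_pos: [0.5538, -0.1354, 0.1755]
orientation: [-1.857, -2.532, -0.0]
contact_force: [0.2, 1.2, -0.1]
grip_width: 0.0242
gripper_force: 39.4
tcp [ 553.8 -135.4  175.5] d tool units [0.05 0.1  1.28]
yaw_y 17.5 z [-0.001  0.001 -1.   ] t 10.05 grip 0.0242 39.40133035182953 F [ 0.2  1.2 -0.1]
tool-z turn units -0.005
```

View pics/c2.png

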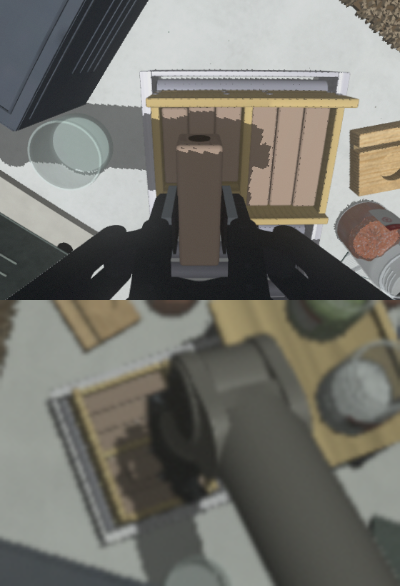

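The wrist view shows the crate's rear wall along the top, the partition in the middle and the held post over the right compartment. I'll measure all of this in the wrist camera's depth, along lane axes.

```bash
python3 - <<'E'
from h import *
f=load("wrist2");C=cloud(f);z=C[...,2]
def box(n,m):
    m=cv2.morphologyEx(m.astype(np.uint8),cv2.MORPH_OPEN,np.ones((3,3)))>0
    if m.sum()<20: return print(n,"none")
    c=max(cv2.findContours(m.astype(np.uint8),0,1)[0],key=cv2.contourArea)
    mm=np.zeros(m.shape,np.uint8);cv2.drawContours(mm,[c],-1,1,-1);P=C[(mm>0)&m]*1000
    (ct,sz,a)=cv2.minAreaRect(P[:,:2].astype(np.float32));x=P@LX;y=P@LY
    print(n,len(P),"ctr",np.round(ct,1),np.round(sz,1),round(a,1),"lanex",np.percentile(x,[1,99]).round(1),"y",np.percentile(y,[1,99]).round(1),"z",np.median(P[:,2]).round(1))
box("rear",(z>.103)&(z<.113)); box("walls88",(z>.083)&(z<.096)); box("posts79",(z>.073)&(z<.082))
s=np.zeros(z.shape,bool);s[180:380,235:320]=1
box("held top",s&(z>.17)&(z<.21))
t=np.array([553.8,-135.4,0]);print("tcp lane",t@LX,t@LY)
print("top-cam rear center",np.array([582.2,-75.5,0])@LX,np.array([582.2,-75.5,0])@LY)
print(z[185:380:15,278].round(3))
E
```

```text
rear 4096 ctr [582.3 -72.9] [179.2   8.3] 17.5 lanex [242.5 250.6] y [445.  619.7] z 108.1
walls88 3077 ctr [ 649.1 -120.3] [ 82.8 116.2] 16.8 lanex [255.8 368.9] y [541.7 622.1] z 88.2
posts79 15022 ctr [ 644.4 -122.3] [ 78.  113.8] 17.4 lanex [256.6 368.1] y [538.9 614.7] z 79.2
held top 12258 ctr [ 553.3 -133.1] [36.1 80.9] 16.0 lanex [255.1 333.1] y [471.5 502.2] z 194.2
tcp lane 297.36387370227214 486.4178518689246
top-cam rear center 248.9339899054663 531.6850182859635
[0.079 0.191 0.193 0.194 0.195 0.193 0.194 0.194 0.194 0.195 0.193 0.194
 0.195]
```

The held post is already aligned along the lane, so it only needs 3 mm in +y. Lowering it now.

```bash

python3 -m crank '[[0,0.15,0.6,0,0,0],[0,0,0.8,0,0,0],[0,0,0.8,0,0,0],[0,0,0.8,0,0,0],[0,0,0.6,0,0,0],[0,0,0.4,0,0,0],[0,0,0.2,0,0,0],[0,0,0.1,0,0,0],[0,0,0,0,0,0]]' 
python3 -c "
from h import *
to([.5555,-.1339,.0855],17.5)"
```

```text
clock: 11.1
tcp_pos: [0.5572, -0.1344, 0.0905]
orientation: [1.857, 2.533, 0.0]
contact_force: [0.3, 0.4, -0.2]
grip_width: 0.024
gripper_force: 39.4
tcp [ 557.2 -134.4   90.5] d tool units [ 0.05 -0.07  0.25]
yaw_y 17.5 z [ 0. -0. -1.] t 11.1 grip 0.024 39.39977288246155 F [ 0.3  0.4 -0.2]
tool-z turn units 0.0
```

```bash

for i in 1 ; do python3 -m crank '[[0,0,0.08,0,0,0],[0,0,0.06,0,0,0],[0,0,0.04,0,0,0],[0,0,0,0,0,0]]' | head -4; python3 -m crank '[[0,0,0.04,0,0,0],[0,0,0,0,0,0]]' | head -4;  done
```

```text
clock: 11.5
tcp_pos: [0.5569, -0.1344, 0.0867]
orientation: [1.857, 2.534, -0.0]
contact_force: [0.4, 0.2, -0.6]
clock: 11.7
tcp_pos: [0.5571, -0.1344, 0.0862]
orientation: [1.857, 2.533, -0.0]
contact_force: [-0.6, 0.6, 1.9]
```

```bash

python3 -m crank '[[0,0,0.03,0,0,0],[0,0,0,0,0,0]]' | head -4
python3 -m crank '[[0,0,0,0,0,0],[0,0,0,0,0,0],[0,0,0,0,0,0]]' 0.42
python3 -m crank '[[0,0,-0.5,0,0,0],[0,0,-1,0,0,0],[0,0,-1,0,0,0],[0,0,-1,0,0,0],[0,0,-1,0,0,0],[0,0,-1,0,0,0],[0,0,-0.5,0,0,0],[0,0,0,0,0,0]]' - | head -2
python3 - <<'E'
from h import *
from bench import eyes
to([.469,.335,.15],-20)
f=eyes.grab_frame("wrist");np.save("pics/wrist3.npy",f,allow_pickle=True);cv2.imwrite("pics/wrist3.png",f["image"][:,:,::-1])
C=cloud(f);z=C[...,2]
for n,m in (("rear",(z>.103)&(z<.113)),("post",(z>.100)&(z<.107))):
    m[:60]*=n=="rear";m=cv2.morphologyEx(m.astype(np.uint8),cv2.MORPH_OPEN,np.ones((7,7)))
    for c in cv2.findContours(m,0,1)[0]:
        if cv2.contourArea(c)>600:
            mm=np.zeros_like(m);cv2.drawContours(mm,[c],-1,1,-1);P=C[mm>0]*1000;x=P@LX;y=P@LY
            print(n,len(P),cv2.minAreaRect(P[:,:2].astype(np.float32)),x.min(),x.max(),y.min(),y.max(),np.median(P[:,2]))
E
```

```text
clock: 11.9
tcp_pos: [0.5571, -0.1344, 0.0861]
orientation: [1.857, 2.533, -0.001]
contact_force: [-3.5, 0.2, 9.0]
clock: 12.2
tcp_pos: [0.5569, -0.1344, 0.0852]
orientation: [-1.857, -2.534, -0.0]
contact_force: [-0.3, 0.6, -0.8]
grip_width: 0.0358
gripper_force: 0.0
clock: 13.0
tcp_pos: [0.5579, -0.1344, 0.207]
tcp [ 557.9 -134.4  207. ] d tool units [23.72  2.82  2.82]
yaw_y 17.5 z [ 0.003 -0.001 -1.   ] t 13.0 grip 0.0356 0.0 F [-0.8  0.2 -0.8]
tool-z turn units 0.833
rear 1177 ((548.4639892578125, -103.66700744628906), (23.74947166442871, 101.55989837646484), 16.49730682373047) 214.7263328095315 316.43833908655 478.20220199926723 501.92092342246804 104.25436213738814
rear 3218 ((582.2682495117188, -73.107666015625), (179.2171630859375, 8.454052925109863), 17.566190719604492) 242.28064756991375 250.8428027384035 442.8665339516697 622.0809807923639 108.10063230422826
post 3548 ((550.6800537109375, -113.40968322753906), (25.000690460205078, 121.47972869873047), 17.68817710876465) 214.7263328095315 336.20736390368336 477.61901711426674 502.62673233457735 104.18454716800922
```

View pics/wrist3.png

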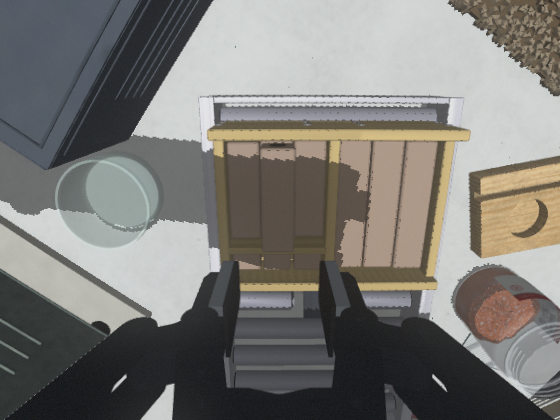

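The short post lies flat in the right compartment: its top is at 104.2 mm, and in the picture it spans rows 148–262 at column 278. On to the long post.

```bash

python3 -m crank '[[0.6,0.12,0,0,0,0],[1,0.12,0,0,0,0],[1,0.12,0,0,0,0],[1,0.12,0,0,0,0],[1,0.12,0,0,0,0],[1,0.12,0,0,0,0],[1,0.12,0,0,0,0],[1,0.12,0,0,0,0],[1,0.12,0,0,0,0],[1,0.12,0,0,0,0],[1,0.12,0,0,0,0],[1,0.12,0,0,0,0]]' 0.6 | head -2
python3 -m crank '[[1,0.12,0,0,0,0],[1,0.12,0,0,0,0],[1,0.12,0,0,0,0],[1,0.12,0,0,0,0],[1,0.12,0,0,0,0],[1,0.12,0,0,0,0],[1,0.12,0,0,0,0],[1,0.12,0,0,0,0],[1,0.12,0,0,0,0],[1,0.12,0,0,0,0],[1,0.12,0,0,0,0],[1,0.12,0,0,0,0]]' | head -2
python3 -m crank '[[0,0,0.3,0,0,0.17],[0,0,0.5,0,0,0.17],[0,0,0.5,0,0,0.17],[0,0,0.5,0,0,0.17],[0,0,0.5,0,0,0.15],[0,0,0.3,0,0,0],[0,0,0,0,0,0]]'
python3 - <<'E'
from h import *
from bench import eyes
to([.4719,.3374,.0075],-20)
f=eyes.grab_frame("wrist");np.save("pics/w4.npy",f,allow_pickle=True);cv2.imwrite("pics/w4.png",f["image"][:,:,::-1])
C=cloud(f);z=C[...,2];m=(abs(z-.024)<.005).astype(np.uint8)
for c in cv2.findContours(m,0,1)[0]:
    if cv2.contourArea(c)>800:
        P=plane(f,c.reshape(-1,2),.025);print(cv2.boundingRect(c),cv2.minAreaRect((P[:,:2]*1000).astype(np.float32)))
E
```

```text
clock: 14.25
tcp_pos: [0.5132, 0.0971, 0.2042]
clock: 15.45
tcp_pos: [0.4682, 0.3342, 0.2041]
clock: 16.15
tcp_pos: [0.4684, 0.3329, 0.1518]
orientation: [-2.567, -1.811, 0.005]
contact_force: [-0.9, -0.3, -0.0]
grip_width: 0.0513
gripper_force: 0.0
tcp [468.4 332.9 151.8] d tool units [0.29 0.1  7.21]
yaw_y -19.6 z [-0.002 -0.002 -1.   ] t 16.15 grip 0.0513 0.0 F [-0.9 -0.3 -0. ]
tool-z turn units 0.009
(260, 116, 34, 136) ((468.98681640625, 339.3055114746094), (110.12968444824219, 24.858795166015625), 70.31659698486328)
```

```bash

python3 -m crank '[[0.33,-0.05,1,0,0,0],[0,0,1,0,0,0],[0,0,1,0,0,0],[0,0,1,0,0,0],[0,0,1,0,0,0],[0,0,1,0,0,0],[0,0,0.6,0,0,0],[0,0,0.55,0,0,0],[0,0,0,0,0,0]]' 
python3 -m crank '[[0,0,0,0,0,0],[0,0,0,0,0,0],[0,0,0,0,0,0],[0,0,0,0,0,0],[0,0,0,0,0,0]]' 0.1 40
python3 -c "
from h import *
to([.4707,.3386,.007],-20)"
```

```text
clock: 17.1
tcp_pos: [0.4706, 0.3393, 0.0093]
orientation: [-2.57, -1.806, 0.003]
contact_force: [0.1, -1.7, -0.0]
grip_width: 0.051
gripper_force: 0.0
clock: 17.6
tcp_pos: [0.4718, 0.3403, 0.0113]
orientation: [2.571, 1.806, 0.003]
contact_force: [-1.0, -0.7, 5.8]
grip_width: 0.0241
gripper_force: 40.2
tcp [471.8 340.3  11.3] d tool units [-0.1  -0.02  0.22]
yaw_y -19.8 z [ 0.002  0.001 -1.   ] t 17.6 grip 0.0241 40.207918882369995 F [-1.  -0.7  5.8]
tool-z turn units 0.004
```

```bash

python3 -m crank '[[0,0,-0.3,0,0,0],[0,0,-0.7,0,0,0],[0,0,-1,0,0,0],[0,0,-1,0,0,0],[0,0,-1,0,0,0],[0,0,-1,0,0,-0.17],[0,0,-1,0,0,-0.17],[0,0,-1,0,0,-0.17],[0,0,-1,0,0,-0.17],[0,0,-0.6,0,0,-0.15],[0,0,0,0,0,0]]' 
python3 -c "
from h import *
to([.6426,-.1196,.175],17.5)"
```

```text
clock: 18.7
tcp_pos: [0.4718, 0.3403, 0.1847]
orientation: [1.856, 2.534, 0.005]
contact_force: [0.9, 0.3, -1.2]
grip_width: 0.024
gripper_force: 39.4
tcp [471.8 340.3 184.7] d tool units [-24.5    1.2    0.46]
yaw_y 17.6 z [ 0.003  0.002 -1.   ] t 18.7 grip 0.024 39.36906695365906 F [ 0.9  0.3 -1.2]
tool-z turn units 0.001
```

```bash

python3 -m crank '[[-0.6,0.05,0,0,0,0],[-1,0.05,0,0,0,0],[-1,0.05,0,0,0,0],[-1,0.05,0,0,0,0],[-1,0.05,0,0,0,0],[-1,0.05,0,0,0,0],[-1,0.05,0,0,0,0],[-1,0.05,0,0,0,0],[-1,0.05,0,0,0,0],[-1,0.05,0,0,0,0],[-1,0.05,0,0,0,0],[-1,0.05,0,0,0,0]]'  | head -2
python3 -m crank '[[-1,0.05,0,0,0,0],[-1,0.05,0,0,0,0],[-1,0.05,0,0,0,0],[-1,0.05,0,0,0,0],[-1,0.05,0,0,0,0],[-1,0.05,0,0,0,0],[-1,0.05,0,0,0,0],[-1,0.05,0,0,0,0],[-1,0.05,0,0,0,0],[-1,0.05,0,0,0,0],[-1,0.05,0,0,0,0],[-1,0.05,0,0,0,0]]'  | head -2
python3 -m crank '[[-0.8,0.05,0,0,0,0],[-0.1,0,0,0,0,0],[0,0,0,0,0,0]]' 
cat >>h.py <<'E'
def wr(name,zs):
    from bench import eyes
    f=eyes.grab_frame("wrist");np.save(f"pics/{name}.npy",f,allow_pickle=True);cv2.imwrite(f"pics/{name}.png",f["image"][:,:,::-1])
    C=cloud(f);z=C[...,2]
    for n,lo,hi in zs:
        m=cv2.morphologyEx(((z>lo)&(z<hi)).astype(np.uint8),cv2.MORPH_OPEN,np.ones((5,5)))
        for c in cv2.findContours(m,0,1)[0]:
            if cv2.contourArea(c)>1200:
                mm=np.zeros_like(m);cv2.drawContours(mm,[c],-1,1,-1);P=C[(mm>0)&(m>0)]*1000;x=P@LX;y=P@LY
                b=cv2.minAreaRect(P[:,:2].astype(np.float32))
                print(n,len(P),cv2.boundingRect(c),"sz",np.round(b[1],1),round(b[2],1),"x",x.min().round(1),x.max().round(1),"y",y.min().round(1),y.max().round(1),"z",np.median(P[:,2]).round(1))
E
python3 - <<'E'
from h import *
to([.6426,-.1196,.175],17.5)
wr("w5",[("rear",.103,.113),("held",.180,.215)])
f=load("w5");C=cloud(f);s=C[180:380,262:300].reshape(-1,3);s=s[s[:,2]>.17]*1000
print("strip",np.percentile(s@LX,[0.5,99.5]).round(1),np.median(s[:,2]).round(1))
E
```

```text
clock: 19.9
tcp_pos: [0.5519, 0.1197, 0.1812]
clock: 21.1
tcp_pos: [0.6351, -0.1053, 0.1811]
clock: 21.4
tcp_pos: [0.6419, -0.1203, 0.1817]
orientation: [-1.859, -2.531, 0.0]
contact_force: [-0.7, 0.9, -1.9]
grip_width: 0.0244
gripper_force: 39.4
tcp [ 641.9 -120.3  181.7] d tool units [0.02 0.04 0.34]
yaw_y 17.4 z [-0.001  0.    -1.   ] t 21.4 grip 0.0244 39.36425864696503 F [-0.7  0.9 -1.9]
tool-z turn units -0.002
rear 3688 (124, 138, 49, 115) sz [24.3 78.8] 18.0 x 257.0 335.7 y 478.4 503.0 z 104.3
rear 4055 (61, 113, 296, 17) sz [179.4   8.4] 17.6 x 242.4 250.8 y 442.8 622.2 z 108.1
held 15812 (212, 162, 136, 231) sz [ 50.2 107.4] 30.0 x 256.8 365.0 y 550.0 601.4 z 195.6
strip [260.7 355.6] 195.7
```

The held post is about 2 mm too far forward, so I'll correct that while lowering.

```bash

python3 -m crank '[[0.1,0.03,0.6,0,0,0],[0,0,0.8,0,0,0],[0,0,0.8,0,0,0],[0,0,0.8,0,0,0],[0,0,0.6,0,0,0],[0,0,0.4,0,0,0],[0,0,0.2,0,0,0],[0,0,0.1,0,0,0],[0,0,0,0,0,0]]'  | head -4
python3 -m crank '[[0,0,0.08,0,0,0],[0,0,0.06,0,0,0],[0,0,0,0,0,0]]' | head -4; python3 -m crank '[[0,0,0.04,0,0,0],[0,0,0,0,0,0]]' | head -4
```

```text
clock: 22.35
tcp_pos: [0.6426, -0.118, 0.0965]
orientation: [1.857, 2.533, 0.0]
contact_force: [0.3, -0.0, -0.4]
clock: 22.65
tcp_pos: [0.6424, -0.1181, 0.0937]
orientation: [1.857, 2.533, 0.0]
contact_force: [-0.2, 0.1, -1.5]
clock: 22.85
tcp_pos: [0.6424, -0.1181, 0.0927]
orientation: [1.857, 2.534, -0.0]
contact_force: [0.0, 0.1, -0.2]
```

```bash

for i in 1 2; do python3 -m crank '[[0,0,0.05,0,0,0],[0,0,0,0,0,0]]' | sed -n 2,4p; done;  python3 -m crank '[[0,0,0.04,0,0,0],[0,0,0,0,0,0]]' | sed -n 2,4p
```

```text
tcp_pos: [0.6423, -0.1181, 0.0916]
orientation: [-1.857, -2.534, 0.0]
contact_force: [-0.5, 0.2, -0.2]
tcp_pos: [0.6423, -0.118, 0.0905]
orientation: [-1.857, -2.534, 0.0]
contact_force: [-0.3, -0.4, -1.0]
tcp_pos: [0.6424, -0.1181, 0.0903]
orientation: [1.857, 2.533, -0.0]
contact_force: [-1.6, 0.6, 4.1]
```

```bash

python3 -m crank '[[0,0,0,0,0,0],[0,0,0,0,0,0],[0,0,0,0,0,0]]' 0.42 | sed -n 4,5p
python3 -m crank '[[0,0,-0.5,0,0,0],[0,0,-1,0,0,0],[0,0,-1,0,0,0],[0,0,-1,0,0,0],[0,0,-1,0,0,0],[0,0,-1,0,0,0],[0,0,-0.5,0,0,0],[0,0,0,0,0,0]]' - | head -2
python3 - <<'E'
from h import *
wr("w6",[("rear",.106,.113),("posts",.100,.106)])
to([.6426,-.1196,.175],17.5)
E
```

```text
contact_force: [0.5, 0.0, -0.5]
grip_width: 0.036
clock: 24.55
tcp_pos: [0.6434, -0.1179, 0.2119]
rear 3040 (83, 112, 261, 14) sz [179.2   8.3] 17.7 x 242.5 250.8 y 443.0 622.1 z 108.2
posts 3526 (139, 133, 44, 105) sz [25.5 80. ] 17.6 x 256.2 336.3 y 478.0 503.5 z 104.2
posts 4587 (259, 131, 36, 140) sz [ 25.1 109.7] 17.4 x 255.6 365.3 y 563.6 589.1 z 104.2
tcp [ 642.6 -118.1  210.4] d tool units [-0.07 -0.02  1.77]
yaw_y 17.5 z [ 0.001 -0.    -1.   ] t 24.6 grip 0.036 0.0 F [ 0.1 -0.3 -0.1]
tool-z turn units 0.0
```

View pics/w6.png

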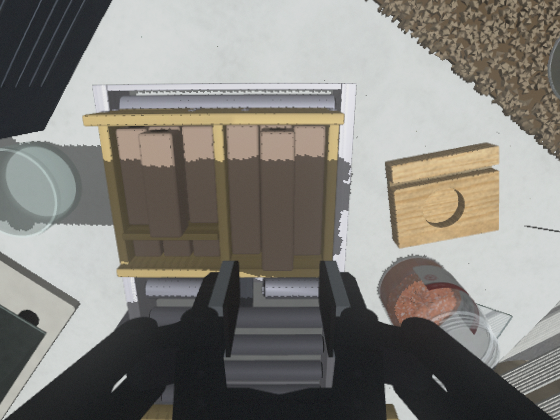

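Both posts lie flat with about 3–5 mm of end clearance. Before planning a 45° tilted push, I'll check how close the drawer cabinet is.

```bash
python3 - <<'E'
from h import *
f=load("top0");C=cloud(f);m=((C[...,2]>.11)&(C[...,2]<.15)).astype(np.uint8);m[:210]=0;m[:,:280]=0;m[290:]=0;m[:,370:]=0
c=max(cv2.findContours(m,0,1)[0],key=cv2.contourArea);P=plane(f,c.reshape(-1,2),.135)
b=cv2.boxPoints(cv2.minAreaRect((P[:,:2]*1000).astype(np.float32)));print(b.round(0),"lane x rel rear face",(b@LX[:2]-242.5).round(0),"lane y rel centre",(b@LY[:2]-532.6).round(0),np.percentile(C[...,2][m>0],[5,50,95]))
rear=242.5*LX+532.6*LY;print("rear mid",rear)
rear[2]=0
T=(rear-45*LX)/1000;T[2]=.20;to(T,17.5)
T[2]=.075;to(T,17.5)
E
```

```text
[[ 266. -100.]
 [ 408. -149.]
 [ 485.   74.]
 [ 342.  123.]] lane x rel rear face [ -67.   23. -165. -255.] lane y rel centre [-310. -189.  -49. -170.] [0.12697767 0.13183377 0.13654299]
rear mid [581.11552219 -69.09240096   0.        ]
tcp [ 642.6 -118.1  210.4] d tool units [ 5.51 -2.2   0.51]
yaw_y 17.5 z [ 0.001 -0.    -1.   ] t 24.6 grip 0.036 0.0 F [ 0.1 -0.3 -0.1]
tool-z turn units 0.0
tcp [ 642.6 -118.1  210.4] d tool units [ 5.51 -2.21  6.76]
yaw_y 17.5 z [ 0.001 -0.    -1.   ] t 24.6 grip 0.036 0.0 F [ 0.1 -0.3 -0.1]
tool-z turn units 0.0
```

```bash

python3 -m crank '[[1,-0.4,0,0,0,0],[1,-0.4,0,0,0,0],[1,-0.4,0,0,0,0],[1,-0.4,0,0,0,0],[1,-0.4,0,0,0,0],[0.5,-0.2,0,0,0,0]]' 0 20 | head -2
python3 -m crank '[[0,0,0,0,-0.17,0],[0,0,0,0,-0.17,0],[0,0,0,0,-0.17,0],[0,0,0,0,-0.17,0],[0,0,0,0,-0.16,0],[0,0,0,0,-0.16,0],[0,0,0,0,0,0]]'
python3 - <<'E'
from h import *
T=(242.5*LX+532.6*LY-45*LX)/1000;T[2]=.075;to(T)
from bench import status;print(status.get_obs()["joints"].round(2))
E
```

```text
clock: 25.2
tcp_pos: [0.5656, -0.0249, 0.2089]
clock: 25.9
tcp_pos: [0.5662, -0.023, 0.207]
orientation: [1.435, 1.977, -0.6]
contact_force: [0.2, 1.2, -0.5]
grip_width: -0.0
gripper_force: 0.0
tcp [566.2 -23.  207. ] d tool units [4.54 0.04 4.79]
yaw_y 17.9 z [ 0.214 -0.673 -0.708] t 25.9 grip -0.0 0.0 F [ 0.2  1.2 -0.5]
[ 0.01  0.47 -0.63  1.97  1.06  1.34 -0.86]
```

```bash

python3 -m crank '[[0.9,0,0.95,0,0,0],[0.9,0,0.95,0,0,0],[0.9,0,0.95,0,0,0],[0.9,0,0.95,0,0,0],[0.9,0.04,0.95,0,0,0],[0,0,0,0,0,0]]' | head -4
python3 -m crank '[[-0.14,0,0.14,0,0,0],[-0.3,0,0.3,0,0,0],[-0.3,0,0.3,0,0,0],[-0.2,0,0.2,0,0,0],[-0.1,0,0.1,0,0,0],[0,0,0,0,0,0]]' | head -4
python3 - <<'E'
from h import *
T=(242.5*LX+532.6*LY-8*LX)/1000;T[2]=.075;to(T)
E
```

```text
clock: 26.5
tcp_pos: [0.5677, -0.0319, 0.0762]
orientation: [1.448, 1.973, -0.604]
contact_force: [-0.3, 0.5, 0.4]
clock: 27.1
tcp_pos: [0.5781, -0.0583, 0.0795]
orientation: [1.445, 1.968, -0.598]
contact_force: [-1.3, 0.2, 0.4]
tcp [578.1 -58.3  79.5] d tool units [ 0.04 -0.02  0.27]
yaw_y 17.5 z [ 0.212 -0.675 -0.707] t 27.1 grip 0.0002 0.0 F [-1.3  0.2  0.4]
```

```bash

python3 -m crank '[[-0.12,0,0.16,0,0,0],[-0.12,0,0.16,0,0,0],[-0.12,0,0.16,0,0,0],[-0.12,0,0.16,0,0,0],[-0.12,0,0.16,0,0,0],[-0.14,0,0.15,0,0,0],[-0.14,0,0.15,0,0,0],[-0.14,0,0.15,0,0,0],[-0.14,0,0.15,0,0,0],[-0.14,0,0.15,0,0,0],[-0.14,0,0.15,0,0,0],[-0.14,0,0.15,0,0,0]]' | head -4
python3 - <<'E'
from h import *
T=(242.5*LX+532.6*LY-8*LX)/1000;T[2]=.075;to(T)
E
```

```text
clock: 28.3
tcp_pos: [0.5927, -0.1042, 0.0753]
orientation: [1.444, 1.969, -0.598]
contact_force: [-0.7, 1.4, 0.6]
tcp [ 592.7 -104.2   75.3] d tool units [ 1.6  -0.03 -1.58]
yaw_y 17.5 z [ 0.213 -0.674 -0.707] t 28.3 grip 0.0003 0.5817174254207202 F [-0.7  1.4  0.6]
```

```bash

for i in 1 2; do :; done
python3 -m crank '[[-0.14,0,0.14,0,0,0],[-0.14,0,0.14,0,0,0],[-0.14,0,0.15,0,0,0],[-0.14,0,0.14,0,0,0],[-0.14,0,0.14,0,0,0],[-0.14,0,0.15,0,0,0],[-0.14,0,0.14,0,0,0],[-0.14,0,0.14,0,0,0],[-0.14,0,0.15,0,0,0],[-0.14,0,0.14,0,0,0],[-0.14,0,0.14,0,0,0],[-0.14,0,0.15,0,0,0]]' | head -4
python3 - <<'E'
from h import *
T=(242.5*LX+532.6*LY+(197-8)*LX)/1000;T[2]=.075;to(T)
E
python3 -m crank '[[-0.14,0,0.14,0,0,0],[-0.14,0,0.14,0,0,0],[-0.14,0,0.15,0,0,0],[-0.14,0,0.14,0,0,0],[-0.14,0,0.14,0,0,0],[-0.14,0,0.15,0,0,0],[-0.14,0,0.14,0,0,0],[-0.14,0,0.14,0,0,0]]' | head -4
python3 - <<'E'
from h import *
from bench import eyes
T=(242.5*LX+532.6*LY+(197-8)*LX)/1000;T[2]=.075;to(T)
f=eyes.grab_frame("scene");cv2.imwrite("pics/s7.png",cv2.resize(f["image"][100:280,260:460,::-1],None,fx=3,fy=3,interpolation=cv2.INTER_CUBIC))
E
```

```text
clock: 29.5
tcp_pos: [0.6072, -0.1499, 0.0747]
orientation: [1.444, 1.969, -0.598]
contact_force: [-1.0, 1.3, 1.9]
tcp [ 607.2 -149.9   74.7] d tool units [-3.69  0.    3.67]
yaw_y 17.5 z [ 0.213 -0.674 -0.707] t 29.5 grip -0.0002 1.1347470110922586 F [-1.   1.3  1.9]
clock: 30.3
tcp_pos: [0.6168, -0.1805, 0.0744]
orientation: [1.444, 1.969, -0.598]
contact_force: [0.4, 2.0, 0.9]
tcp [ 616.8 -180.5   74.4] d tool units [-2.57  0.01  2.53]
yaw_y 17.5 z [ 0.213 -0.674 -0.707] t 30.3 grip -0.0 1.1265876690595178 F [0.4 2.  0.9]
```

View pics/s7.png

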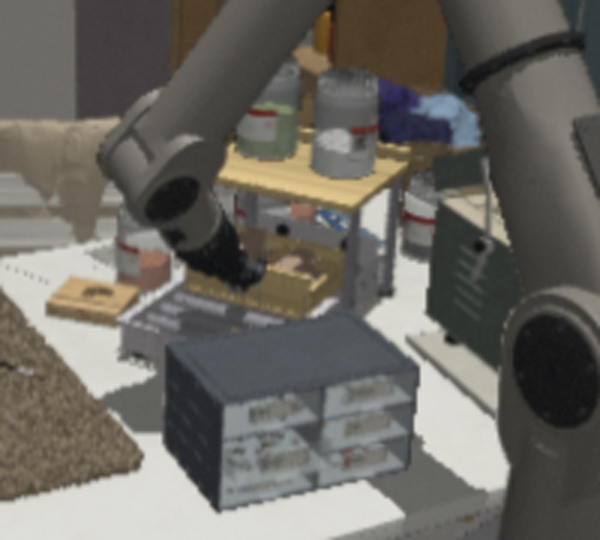

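The crate is rolling in with both posts aboard: it is around (260,280) in the crop, and the arm is clear of the shelf and jars. I'll continue at a slower pace.

```bash

python3 -m crank '[[-0.14,0,0.14,0,0,0],[-0.14,0,0.14,0,0,0],[-0.14,0,0.14,0,0,0],[-0.14,0,0.14,0,0,0],[-0.14,0,0.14,0,0,0],[-0.14,0,0.14,0,0,0],[-0.14,0,0.14,0,0,0],[-0.14,0,0.14,0,0,0]]' | head -4
python3 -m crank '[[-0.12,0,0.12,0,0,0],[-0.12,0,0.12,0,0,0],[-0.12,0,0.12,0,0,0],[-0.12,0,0.12,0,0,0],[-0.1,0,0.1,0,0,0],[-0.1,0,0.1,0,0,0],[-0.08,0,0.08,0,0,0]]' | head -4
python3 - <<'E'
from h import *
T=(242.5*LX+532.6*LY+(197-8)*LX)/1000;T[2]=.075;to(T)
E
```

```text
clock: 31.15
tcp_pos: [0.6262, -0.2108, 0.0743]
orientation: [1.444, 1.969, -0.598]
contact_force: [-1.6, 1.5, 0.2]
clock: 31.85
tcp_pos: [0.6327, -0.2312, 0.0744]
orientation: [1.444, 1.969, -0.598]
contact_force: [-1.5, 1.1, -0.7]
tcp [ 632.7 -231.2   74.4] d tool units [-0.69  0.01  0.65]
yaw_y 17.5 z [ 0.213 -0.674 -0.707] t 31.85 grip -0.0001 0.8114519223818206 F [-1.5  1.1 -0.7]
```

```bash

python3 -m crank '[[-0.07,0,0.07,0,0,0],[-0.07,0,0.07,0,0,0],[-0.07,0,0.07,0,0,0],[-0.07,0,0.07,0,0,0],[-0.06,0,0.06,0,0,0],[-0.06,0,0.06,0,0,0],[-0.05,0,0.05,0,0,0],[-0.05,0,0.05,0,0,0]]' | sed -n 2,4p
python3 -m crank '[[-0.04,0,0.04,0,0,0],[-0.04,0,0.04,0,0,0],[-0.04,0,0.04,0,0,0],[-0.04,0,0.04,0,0,0],[0,0,0,0,0,0]]' | sed -n 2,4p
python3 - <<'E'
from h import *
T=(242.5*LX+532.6*LY+(197-8)*LX)/1000;T[2]=.075;to(T)
E
```

```text
tcp_pos: [0.637, -0.2445, 0.0745]
orientation: [1.444, 1.969, -0.598]
contact_force: [-0.6, 1.4, 0.5]
tcp_pos: [0.6384, -0.2489, 0.0745]
orientation: [1.444, 1.969, -0.598]
contact_force: [-0.0, 1.0, -0.0]
tcp [ 638.4 -248.9   74.5] d tool units [-0.03  0.   -0.01]
yaw_y 17.5 z [ 0.213 -0.674 -0.707] t 33.15 grip -0.0003 0.40363868814097037 F [-0.  1. -0.]
```

Now small steps until the force shows the end stop.

```bash

for k in 1; do python3 -m crank '[[-0.03,0,0.03,0,0,0],[-0.03,0,0.03,0,0,0],[-0.03,0,0.03,0,0,0],[0,0,0,0,0,0]]' | sed -n '2p;4p'
python3 -m crank '[[-0.03,0,0.03,0,0,0],[-0.03,0,0.03,0,0,0],[0,0,0,0,0,0]]' | sed -n '2p;4p'
python3 -m crank '[[-0.03,0,0.03,0,0,0],[-0.03,0,0.03,0,0,0],[0,0,0,0,0,0]]' | sed -n '2p;4p'; done
```

```text
tcp_pos: [0.6392, -0.2514, 0.0746]
contact_force: [-0.3, 0.4, -0.6]
tcp_pos: [0.6397, -0.253, 0.0746]
contact_force: [0.2, -0.0, 0.2]
tcp_pos: [0.6402, -0.2545, 0.0745]
contact_force: [-1.1, -0.8, -0.0]
```

```bash

python3 -m crank '[[-0.04,0,0.04,0,0,0],[-0.04,0,0.04,0,0,0],[0,0,0,0,0,0]]' | sed -n '2p;4p'
python3 - <<'E'
from h import *
from bench import eyes
f=eyes.grab_frame("wrist");np.save("pics/w8.npy",f,allow_pickle=True)
g=eyes.grab_frame("scene");np.save("pics/s8.npy",g,allow_pickle=True)
a=f["image"][:,:,::-1];b=cv2.resize(g["image"][140:220,300:410,::-1],(560,408),interpolation=cv2.INTER_CUBIC)
cv2.imwrite("pics/c8.png",np.clip(cv2.resize(np.vstack([a,b]).astype(float)*1.3,(400,591)),0,255).astype(np.uint8))
C=cloud(f)*1000;z=C[...,2];m=(z>105)&(z<111)&(C@LX>380)&(abs(C@LY-532)<92)
x=C[m]@LX;print(m.sum(),np.percentile(x,[2,50,98]) if m.sum() else '', "expect home", 242.5+197)
E
```

```text
tcp_pos: [0.6409, -0.2567, 0.0745]
contact_force: [0.3, -0.0, -0.2]
6028 [380.46138492 391.00216072 446.43756224] expect home 439.5
```

View pics/c8.png

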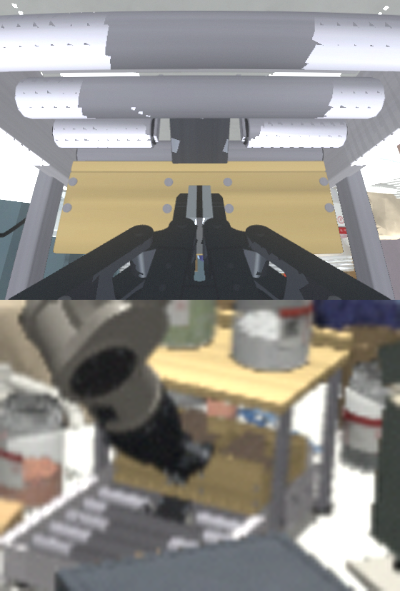

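The wrist view shows the rear wall's bolted face around (200,195) and the dark catch at (200,140) just in front of it. I'll measure both from depth.

```bash
python3 - <<'E'
from h import *
f=load("w8");C=cloud(f)*1000
def rng(n,r0,r1,c0,c1):
    P=C[r0:r1,c0:c1].reshape(-1,3);print(n,"x",np.percentile(P@LX,[10,50,90]).round(1),"y",np.median(P@LY).round(1),"z",np.percentile(P[:,2],[5,50,95]).round(1))
rng("wallL",265,340,130,200);rng("wallR",265,340,360,430)
for r in range(165,235,6): rng(f"catch{r}",r,r+1,272,288)
rng("roller",175,200,90,190)
E
```

```text
wallL x [393.7 444.8 445.7] y 481.0 z [ 69.2  85.2 105.1]
wallR x [394.2 445.1 446. ] y 585.9 z [ 69.2  85.2 104.9]
catch165 x [393.  393.4 394. ] y 533.6 z [43.6 44.2 44.6]
catch171 x [408.7 409.2 409.6] y 533.5 z [36.8 37.1 37.5]
catch177 x [410.6 411.1 412.1] y 533.5 z [38.2 38.9 39.3]
catch183 x [413.1 413.6 414.2] y 533.5 z [40.  40.4 40.8]
catch189 x [415.5 416.3 416.8] y 533.5 z [41.5 41.9 42.4]
catch195 x [417.5 418.7 419.1] y 533.5 z [43.3 43.6 44.3]
catch201 x [420.2 420.8 421.2] y 533.5 z [45.2 45.5 45.8]
catch207 x [422.7 423.3 424.1] y 533.5 z [46.7 47.2 47.6]
catch213 x [425.  425.9 426.5] y 533.5 z [48.6 49.  66.4]
catch219 x [428.1 428.6 429. ] y 533.5 z [50.5 50.7 51. ]
catch225 x [430.4 431.2 431.9] y 533.5 z [52.3 52.6 53. ]
catch231 x [444.3 444.9 445.7] y 533.4 z [49.6 50.  50.3]
roller x [412.4 414.3 417.8] y 472.3 z [37.3 41.8 45.3]
```

The catch is up (nose at z≈53 mm) with the wall about 13 mm past it. I'll press on until the buffers show up in the force.

```bash

python3 -m crank '[[-0.03,0,0.03,0,0,0],[-0.03,0,0.03,0,0,0],[-0.03,0,0.03,0,0,0],[0,0,0,0,0,0]]' | sed -n '2p;4p'
python3 -m crank '[[-0.03,0,0.03,0,0,0],[-0.03,0,0.03,0,0,0],[0,0,0,0,0,0]]' | sed -n '2p;4p'
```

```text
tcp_pos: [0.6411, -0.2568, 0.0742]
contact_force: [-6.2, 7.8, 5.7]
tcp_pos: [0.6413, -0.2569, 0.074]
contact_force: [-9.7, 12.5, 8.9]
```

It is firmly against the stop, with the force rising and no motion. Backing off along the lane, then up.

```bash

python3 -m crank '[[0.1,0,-0.1,0,0,0],[0.2,0,-0.2,0,0,0],[0.4,0,-0.4,0,0,0],[0.6,0,-0.6,0,0,0],[0.7,0,-0.7,0,0,0],[0.7,0,-0.7,0,0,0],[0.7,0,-0.7,0,0,0],[0.7,0,-0.7,0,0,0],[0.7,0,-0.7,0,0,0],[0.5,0,-0.8,0,0,0],[0,0,-1,0,0,0],[0,0,-1,0,0,0]]' | head -4
python3 -m crank '[[0,0,-1,0,0,0],[0,0,-1,0,0,0],[0,0,-1,0,0,0],[0,0,-0.6,0,0,0],[0,0,0,0,0,0],[0,0,0,0,0,0]]' | head -4
python3 - <<'E'
from h import *
from bench import eyes
f=eyes.grab_frame("wrist");np.save("pics/w9.npy",f,allow_pickle=True)
g=eyes.grab_frame("scene");np.save("pics/s9.npy",g,allow_pickle=True)
a=f["image"][:,:,::-1];b=cv2.resize(g["image"][130:230,280:420,::-1],(560,400),interpolation=cv2.INTER_CUBIC)
cv2.imwrite("pics/c9.png",np.clip(cv2.resize(np.vstack([a,b]).astype(float)*1.3,(410,600)),0,255).astype(np.uint8))
C=cloud(f)*1000;z=C[...,2];x=C@LX;y=C@LY
m=(z>65)&(z<100)&(x>420)&(x<470)&(abs(y-532)<85);print("wall",m.sum(),np.median(x[m]))
m=(abs(y-533)<14)&(x>395)&(x<438)&(z>30)&(z<70);print("catch",m.sum(),np.percentile(z[m],99),np.percentile(x[m],99))
E
```

```text
clock: 36.45
tcp_pos: [0.5866, -0.085, 0.1073]
orientation: [1.443, 1.97, -0.598]
contact_force: [-0.2, -0.7, 0.3]
clock: 37.05
tcp_pos: [0.5717, -0.0384, 0.1577]
orientation: [1.444, 1.969, -0.599]
contact_force: [-0.3, -0.4, 0.1]
wall 3408 445.1339893343094
catch 546 53.66865010450647 433.2246425466861
```

View pics/c9.png

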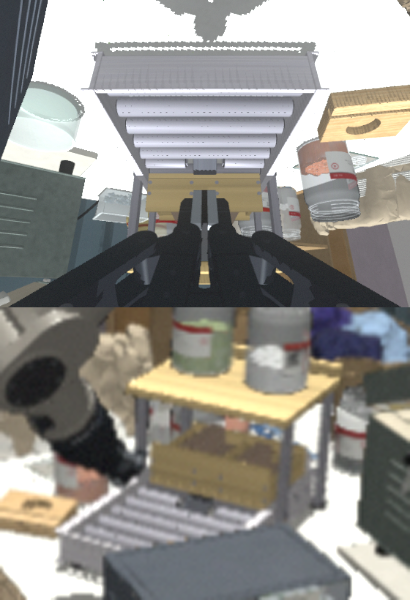

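The crate is home under the shelf, at about (225,465) in the lower view. Its wall is still at x = 445 and the catch is up at z≈54, at about (195,503). The jars are untouched and the arm is clear.

```bash
python3 -c "
from bench import r
print(r.hand_in())"
```

```text
the job is handed in; nothing more can be done
None
```

I laid both posts flat in their compartments, rolled the crate home against the end stop with the roll-back catch up behind it, and handed the job in at about 37 s of the 64 s limit.

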